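# Snap the setter onto the leaning jig post and hold the clamp ring down

## Robot

A 6-joint arm with a two-finger parallel gripper is mounted at the origin on the work surface. World frame = base frame: x ahead of the robot, y to its left, z up, the work surface at z = 0. Lengths are in m, angles in degrees, forces in N, time in s.
With the tool pointing down it reaches from about 0.4 to 0.825 m from the base axis. Payload 7 kg.
Tool frame: the origin (TCP) lies between the finger pads; the fingertips stand 14 mm ahead of it and the grasp point (between the pads) lies 5 mm behind it (r.tips_ahead is the distance from the TCP to the fingertips, in m); z points along the fingers, y is the direction in which the jaws open and shut (so a half turn about z gives the same grasp; the last joint's range is limited). The gripper opens to 88 mm and grips with 3 to 60 N. Pads are 19 mm wide; open, the fingers measure 130 mm over their backs; the gripper's body (78 mm by 193 mm) begins 47 mm behind the grasp point.
Start: joints at [-48.696, 20.546, 0.682, 0, -70.136, -16.507], TCP at [0.283, -0.613, 0.241] pointing down, gripper open.
Joint ranges: [-176.03, 176.03], [-82.01, 121.73], [-58.28, 71.71], [-173.87, 95.51], [-174.79, -0.11], [-173.66, 173.66]. Speed limits (degrees/s): [136.94, 136.94, 172.46, 180, 180, 180].

## Interface

Orientations are given as [roll, pitch, yaw] about the fixed x, y, z axes, in that order (R = Rz(yaw) Ry(pitch) Rx(roll)).
In Python, from plant import r gives the robot as it stands.
- The arm moves only by the tool apply_moves, never from a script. Its arguments are lists of equal length, an entry for each row: "slide": the shift along the tool's x, y, z as a fraction of full scale, a list of three; "turn": the turn, a rotation vector about the tool's x, y, z as a fraction of full scale, a list of three; "jaw": the closure, from 0 (fully open) to 1 (shut). In form: {"slide": [[dx, dy, dz], ...], "turn": [[wx, wy, wz], ...], "jaw": [jaw, ...]}. A call has 1 to 8 rows; each row shifts and turns the commanded pose from where the row before left it, along the tool's axes as they then stand; what a row does not reach is not made up. Full scale, the value 1, is 0.1 m for a shift and 1.5 rad for a turn. A row lasts 1/10 s, in which the tool goes at most 50 mm and 8.59 degrees, less where a joint would pass 70% of its speed; a pose out of reach is approached as far as the arm can. A call with a number of a shift or a turn outside -1 to 1 is refused whole. A call with a gripper value outside its range is refused whole. The fingers move at their own pace and stop on an object; "newtons" is the grip in N (left out, the last holds). Time passes only in rows, so rows that do not move let the fingers close. It gives the time, the measured TCP pose, the force and the opening at its end, in the units of the state.
- r.get_state(): the state, without advancing time (a new reading comes with each control period).
- r.capture(name): name is "scene" or "top"; returns a dict with "pixels" (384x512x3 uint8, blue, green, red), "depth" (384x512 float32, m along the optical axis (not along the pixel's ray), 0 where there is no reading), "fx", "fy", "cx", "cy" (pixels), "rvec" (rotation vector, rad) and "tvec" (3), from world to camera coordinates, as OpenCV has them. Camera axes: x right, y down, z forward; pixel columns grow to the right and rows downward; lengths in m; the calibration is good to about 2 mm. A picture is of the moment at which its call begins.
- r.close_job(): hands the job in, once; it reports no verdict.
The state is a dict: "time_s": time; "joints": joint angles; "qd": joint speeds; "joint_torque": joint torques, N m; "tcp_pos": TCP position; "eef_rot": TCP orientation; "contact_force": force on the tool from outside, world axes, zero at the start; "moment": the same for the moment, N m; "gripper_width": finger opening in m.
Only numpy, scipy, OpenCV 4.12 (cv2) and the standard library are available. Lean on these libraries where they do the work, as an engineer would, in place of code of your own. Each camera call takes 0.05 s, during which the arm holds its last target.

## Task

Pick up the wooden-handled setter, bring its hollow steel end squarely onto the leaning ball-headed post of the hairpin jig, and press until it snaps over the ball. Keep pressing so that the setter pushes the jig's sprung clamp ring down to more than half of its travel, as when clamping an ornament while it sets, and finish while still holding it there, gripped and pushed, without letting go. Use only the setter on the jig, not the fingers, and leave the other things on the table where they are.

Things in the scene. Friction and masses are not known exactly. Their poses are not given: they have to be found in the camera images.
- setter: hand tool 122 mm tall, about 0.23 kg, starting upright on its open end. Below: steel tube (chuck) 36 mm across, bore 20 mm wide and 46 mm deep, open at the bottom, top at 55 mm. Above: square wooden handle 26 x 26 mm, 55 to 122 mm above the mouth, flats facing the setter's x and y. Origin: centre of the open mouth; z runs up to the handle. Any turn about its own axis suits the post
- handle_grip (a point): point on the setter's axis 90 mm above the mouth, in the handle, good for gripping; axes as the setter's. (In the bore, 16 mm above the mouth, two sprung brass jaws 12.4 mm apart give way at roughly 5 to 8 N of push and snap over the post's ball.)
- jig: the fixed jig: dark steel base plate 130 (x) x 90 (y) x 10 mm with a leaning aluminium block, 52 x 52 mm, that carries the post; about 100 mm tall. Origin: centre of the underside; the post's foot lies 56 mm above it. The post leans 25 degrees from vertical towards the jig's -x side (roughly towards the robot, depending on the jig's yaw)
- post_head (a point): centre of the steel ball, 16 mm across, that heads the jig's post; shank 10 mm across, foot 38 mm below this point. z is the post's axis, pointing up and outward, away from the block. The mouth of the setter meets the clamp ring when it is 22 mm below this point along z; by then the jaws have snapped under the ball
- clamp_ring (a joint): travel of the sprung steel ring (34 mm across, 6 mm high) on the post's shank, pressed along the post towards the block, in m: 0 free (upper face 22 mm below the ball's centre), 0.010 at its stop. It starts to move at about 5 N, takes 13 N at the stop, and springs back when let go
- wire_spool: bystander: loose white wire spool 60 mm across and 26 mm high, lying flat; origin at the centre of its underside
- hairpin: bystander: loose brass hairpin lying on the table, 160 mm long along its x and 9 mm high (a flat disc 24 mm across at its +x end); origin near its middle
- pliers: bystander: loose pliers with red handles lying on the table, 145 mm long along x and 15 mm high; origin near the pivot
- glue_gun_a: bystander: loose blue glue gun lying on its side, about 230 mm long along x (nozzle at +x) and 44 mm high; origin below its middle
- glue_gun_b: bystander: the second loose blue glue gun, same shape
Not all that is in view belongs to the job. There is more than one size of the jig; the job needs the smallest.

How it is judged:
By the outcome, as a careful person would: the job done as asked, in the order asked, and still so for the second after the job is handed in, while the arm keeps its last pose, push and grip.
It also fails if it takes over 40 s, if anything falls off the work surface, if the arm or the gripper's body presses on something with over 40 N, if the wrist force passes 120 N, or if a joint passes its speed limit or range.

## Working session

There is one attempt and no reset: what is moved stays moved. The work goes in short steps, Python scripts to look and compute and a tool call to move; the robot and the scene stay as the last step left them, time stands still between calls to the robot, and variables do not carry over. Pictures are saved under pics/ and viewed, and the job is handed in when it is done.

Besides the shell and the picture viewer there is one more tool, called as name(argument=value, ...) on one line, values as JSON. apply_moves: Moves the arm, as the interface text tells. Shift numbers are shares of 0.1 m and turn numbers shares of 1.5 rad, none past 1 either way. Its arguments: {"type":"object","properties":{"slide":{"type":"array"},"turn":{"type":"array"},"jaw":{"type":"array"},"newtons":{"type":"number"}},"required":["slide","turn","jaw"]}

```bash
mkdir -p pics; ls
python3 - <<'E'
from plant import r
import cv2,numpy as np,pickle
print(r.get_state())
for n in("scene","top"):
    c=r.capture(n); pickle.dump(c,open(n+"0.pkl","wb")); cv2.imwrite(f"pics/{n}0.png",c["pixels"])
    R=cv2.Rodrigues(np.array(c["rvec"]))[0]; print(n,c["fx"],c["cx"],c["cy"],(-R.T@np.array(c["tvec"]).ravel()).round(3),R.round(2).tolist())
E
```

```text
pics
{'time_s': 0.0, 'joints': array([-4.86952758e+01,  2.05920567e+01,  6.33610450e-01, -2.07124216e-02,
       -7.01364977e+01, -1.65076076e+01]), 'qd': array([ 0.04008538,  0.06412558,  0.01539147, -0.04769344,  0.03690283,
       -0.07404229]), 'joint_torque': array([-8.23904193e-04, -5.82716775e+01,  2.93055171e+01,  6.99745104e+00,
        6.75518837e-03, -1.47328960e-04]), 'tcp_pos': array([ 0.28288687, -0.61234034,  0.23961256]), 'eef_rot': array([ 1.79903436e+02, -8.31197938e-03, -1.55209930e+02]), 'contact_force': array([ 0.12275666, -0.95951552, -0.94003881]), 'moment': array([-0.01012046, -0.00671456,  0.00510755]), 'gripper_width': 0.0878547232257628}
scene 383.79375131781416 257.9358821103159 193.726264966182 [1.208 0.227 0.994] [[-0.26, 0.97, 0.01], [0.75, 0.21, -0.63], [-0.61, -0.16, -0.78]]
top 463.47019149693847 260.0102076666037 193.04361434132306 [0.253 0.045 1.556] [[0.03, -1.0, 0.02], [-0.99, -0.03, -0.14], [0.15, -0.02, -0.99]]
```

View pics/scene0.png

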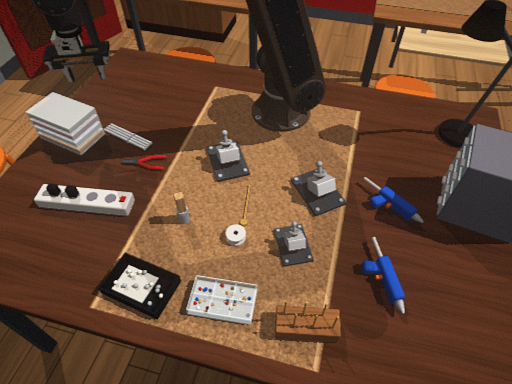

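View pics/top0.png

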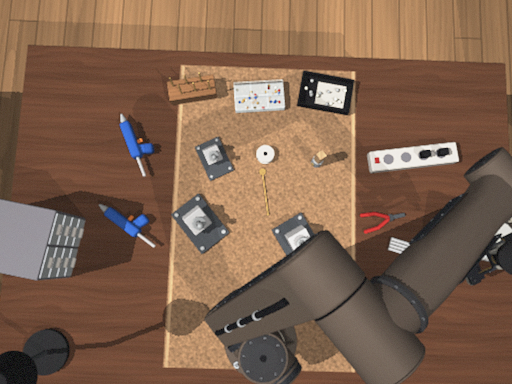

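Three jigs are in view: scene pixels (228,157), (320,187) and (293,243). In top they are (297,235), (200,222) and (213,158). The last one looks smallest even though it is nearest the scene camera. I'll measure it and view an enlarged crop to confirm.

```bash
cat > h.py <<'E'
import cv2,numpy as np,pickle
from scipy.spatial.transform import Rotation as Ro
def load(n): return pickle.load(open(n+".pkl","rb"))
def cloud(c):
    d=c["depth"]; v,u=np.mgrid[:d.shape[0],:d.shape[1]]
    P=np.stack([(u-c["cx"])/c["fx"]*d,(v-c["cy"])/c["fy"]*d,d],-1)
    R=cv2.Rodrigues(np.array(c["rvec"],float))[0]
    W=(P-np.array(c["tvec"]).ravel())@R
    W[d<=0]=np.nan
    return W
def proj(c,X):
    return cv2.projectPoints(np.asarray(X,float).reshape(-1,3),np.array(c["rvec"],float),np.array(c["tvec"],float),np.array([[c["fx"],0,c["cx"]],[0,c["fy"],c["cy"]],[0,0,1.]]),None)[0].reshape(-1,2)
def ray(c,u,v):
    R=cv2.Rodrigues(np.array(c["rvec"],float))[0]
    d=R.T@np.array([(u-c["cx"])/c["fx"],(v-c["cy"])/c["fy"],1.]); return -R.T@np.array(c["tvec"]).ravel(),d
E
python3 - <<'E'
from h import *
s=load("scene0");t=load("top0")
Ws=cloud(s);Wt=cloud(t)
for n,W,pts in(("scene",Ws,[(228,157),(320,187),(293,243),(182,205)]),("top",Wt,[(297,235),(200,222),(213,158),(320,158)])):
    for p in pts: print(n,p,W[p[1],p[0]].round(3))
# plate size via dark steel plate points z 5..20mm in top and scene
for n,W,c,pts in(("scene",Ws,s,[(228,157),(320,187),(293,243)]),("top",Wt,t,[(297,235),(200,222),(213,158)])):
    for p in pts:
        ctr=W[p[1],p[0]]
        m=(np.linalg.norm(W[...,:2]-ctr[:2],axis=-1)<.13)&(W[...,2]<.02)&(W[...,2]>-.01)&(c["pixels"].max(-1)<85)
        m=cv2.morphologyEx(m.astype(np.uint8),cv2.MORPH_OPEN,np.ones((3,3)))>0
        q=W[m]; rect=cv2.minAreaRect(q[:,:2].astype(np.float32)); print(n,p,m.sum(),rect, "z",np.median(q[:,2]))
def crop(c,x0,y0,x1,y1,k): return cv2.resize(c["pixels"][y0:y1,x0:x1],None,fx=k,fy=k,interpolation=cv2.INTER_CUBIC)
a=crop(s,250,210,350,280,7);cv2.imwrite("pics/crop_s.png",a)
b=crop(t,185,125,345,185,5);cv2.imwrite("pics/crop_t.png",b)
E
```

```text
scene (228, 157) [ 0.355 -0.101  0.064]
scene (320, 187) [0.415 0.22  0.076]
scene (293, 243) [0.625 0.179 0.058]
scene (182, 205) [ 0.603 -0.162  0.09 ]
top (297, 235) [ 0.338 -0.104  0.084]
top (200, 222) [0.369 0.203 0.098]
top (213, 158) [0.576 0.171 0.097]
top (320, 158) [ 0.582 -0.17   0.121]
scene (228, 157) 590 ((0.32842695713043213, -0.11564284563064575), (0.1570197492837906, 0.11466487497091293), 32.76554489135742) z 0.014297086330600946
scene (320, 187) 971 ((0.40138310194015503, 0.23197782039642334), (0.24727684259414673, 0.14657807350158691), 66.92414093017578) z 0.013409467747006899
scene (293, 243) 643 ((0.6182582378387451, 0.16613997519016266), (0.14351317286491394, 0.10191725194454193), 53.39337158203125) z 0.010470702708888441
top (297, 235) 35 ((0.3644709587097168, -0.1490500271320343), (0.03292138874530792, 0.011765272356569767), 34.00076675415039) z 0.013383434286173149
top (200, 222) 210 ((0.3882952034473419, 0.1726209968328476), (0.0877370834350586, 0.05763847753405571), 5.425053596496582) z 0.013938392154925698
top (213, 158) 93 ((0.6138678193092346, 0.14577427506446838), (0.06144542619585991, 0.022857243195176125), 10.820817947387695) z 0.009880386261544817
```

View pics/crop_s.png

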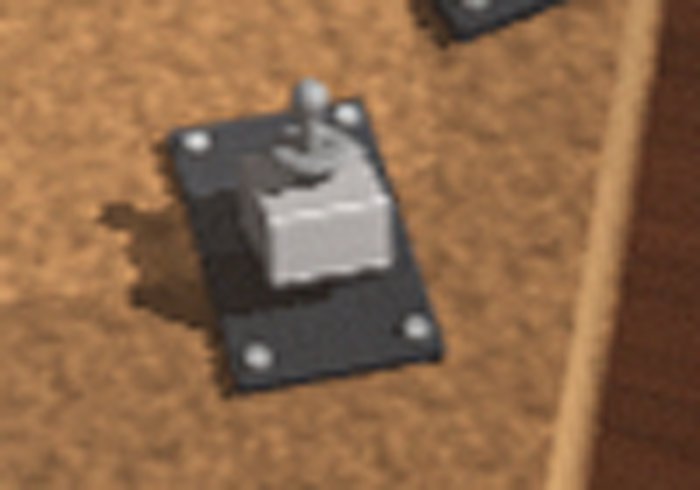

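View pics/crop_t.png

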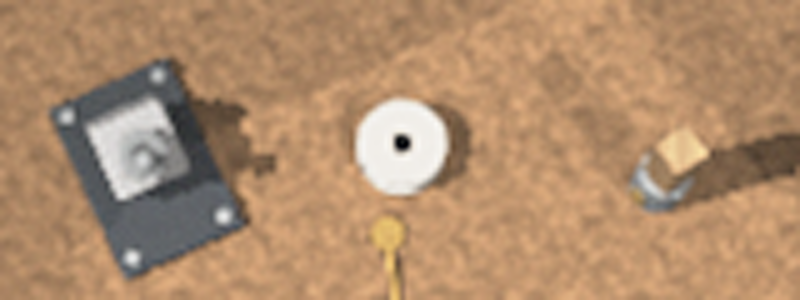

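```bash
cat > fit.py <<'E'
from h import *
from scipy.optimize import least_squares
s=load("scene0");t=load("top0")
def us(p,x0,y0,k): return np.array([x0+(p[0]+.5)/k-.5,y0+(p[1]+.5)/k-.5])
S=lambda *p:us(p,250,210,7); T=lambda *p:us(p,185,125,5)
bs=np.array([S(197,140),S(348,113),S(418,327),S(258,356)])
# top bolts: (158,75)far-x,-y side ; 
bt=np.array([T(132,258),T(224,215),T(158,75),T(67,116)])
balls=S(310,97);ballt=T(145,157)
def tri(a,b):
    f=lambda X:np.r_[proj(s,X)[0]-a,proj(t,X)[0]-b]
    q=least_squares(f,[.6,.15,.05]);return q.x,q.fun
if __name__=="__main__":
    for c,bb in((s,bs),(t,bt)):
        o=[]
        for p in bb:
            C,d=ray(c,*p); o.append((C+d*(.0115-C[2])/d[2])[:2])
        o=np.array(o); print((o*1e3).round(1).tolist(),"ctr",(o.mean(0)*1e3).round(1))
        e=o[1:]-o[:-1]; print("edges",np.linalg.norm(e,axis=1).round(4),np.degrees(np.arctan2(e[:,1],e[:,0])).round(1))
    X,f=tri(balls,ballt);print("ball",X.round(4),f.round(2))
E
python3 fit.py
python3 - <<'E'
from h import *
s=load("scene0");t=load("top0")
def crop(c,x0,y0,x1,y1,k): return cv2.resize(c["pixels"][y0:y1,x0:x1],None,fx=k,fy=k,interpolation=cv2.INTER_CUBIC)
cv2.imwrite("pics/crop_set.png",np.hstack([crop(s,162,180,202,235,10),crop(t,302,138,342,193,10)]))
E
```

```text
[[561.4, 121.9], [530.0, 182.9], [627.6, 231.7], [658.4, 170.4]] ctr [594.3 176.7]
edges [0.0686 0.1092 0.0686] [117.2  26.6 -63.3]
[[531.9, 182.8], [563.6, 121.9], [659.5, 170.7], [628.6, 231.3]] ctr [595.9 176.7]
edges [0.0687 0.1076 0.068 ] [-62.5  27.  117. ]
ball [0.5833 0.1701 0.0939] [-0.02 -0.   -0.02  0.  ]
```

View pics/crop_set.png

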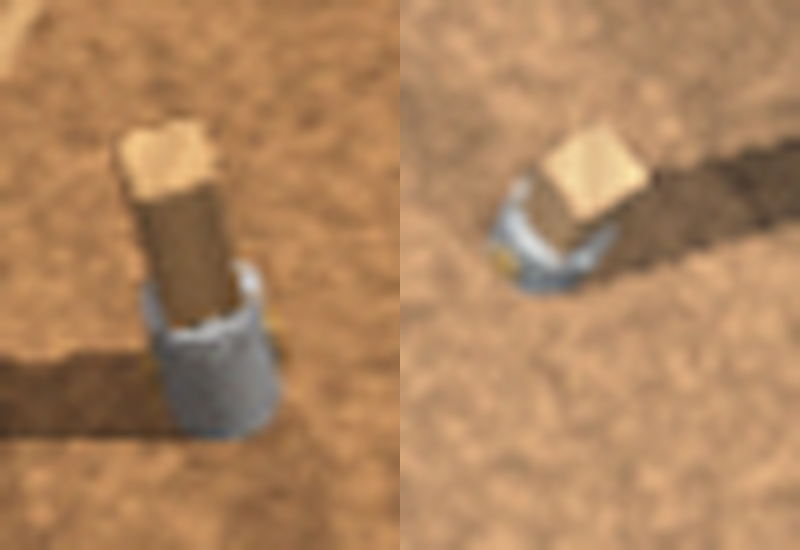

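The scene crop shows the small jig, with a single ball-headed post at scene (294,223) and top (214,156). Its bolt spacing is 108 x 68 mm, which fits a 130 x 90 plate, and it is the smallest of the three. The second crop shows the setter standing upright, handle top at about scene (179,196) and top (322,155).

```bash
cat > go.py <<'E'
from plant import r
from h import *
def pose():
    s=r.get_state(); return np.array(s["tcp_pos"]),Ro.from_euler("xyz",s["eef_rot"],degrees=True),s
def downR(yangle): return Ro.from_euler("xyz",[180,0,yangle+90],degrees=True)
def delta(p,R):
    p0,R0,s=pose()
    sl=R0.inv().apply(p-p0)/.1; tu=(R0.inv()*R).as_rotvec()/1.5
    print("slide tot",sl.round(3),"turn tot",tu.round(4),"deg",np.degrees(1.5*tu).round(1)); return sl,tu
E
python3 - <<'E'
from go import *
delta(np.array([.5945,-.172,.20]),downR(128))
E
```

```text
slide tot [-4.675  2.691  0.401] turn tot [ 0.001   0.     -0.1537] deg [  0.1   0.  -13.2]
```

apply_moves(slide=[[-0.3,0.17,0],[-0.3,0.17,0],[-0.3,0.17,0],[-0.3,0.17,0],[-0.3,0.17,0],[-0.3,0.17,0],[-0.3,0.17,0],[-0.3,0.17,0]], turn=[[0,0,0],[0,0,0],[0,0,0],[0,0,0],[0,0,0],[0,0,0],[0,0,0],[0,0,0]], jaw=[0,0,0,0,0,0,0,0])

```text
time_s: 0.9
tcp_pos: [0.4444, -0.3873, 0.2403]
eef_rot: [180.0, -0.0, -155.2]
contact_force: [-0.2, -0.6, 0.7]
gripper_width: 0.0876
```

apply_moves(slide=[[-0.3,0.17,0],[-0.3,0.17,0],[-0.3,0.17,0],[-0.3,0.17,0],[-0.3,0.17,0],[-0.3,0.17,0],[-0.3,0.17,0],[0,0,0]], turn=[[0,0,0],[0,0,0],[0,0,-0.05],[0,0,-0.05],[0,0,-0.05],[0,0,0],[0,0,0],[0,0,0]], jaw=[0,0,0,0,0,0,0,0])

```text
time_s: 1.7
tcp_pos: [0.5657, -0.1777, 0.2401]
eef_rot: [180.0, 0.0, -142.1]
contact_force: [-0.9, -0.1, 0.6]
gripper_width: 0.0877
```

Run:
```python
from go import *
p,R,s=pose();print(p,R.as_euler("xyz",degrees=True),s["joints"])
delta(np.array([.5945,-.172,.20]),downR(128))
for n in("scene","top"):
    c=r.capture(n); pickle.dump(c,open(n+"1.pkl","wb"));cv2.imwrite(f"pics/{n}1.png",c["pixels"])
s=load("scene1");t=load("top1")
def crop(c,x0,y0,x1,y1,k): return cv2.resize(c["pixels"][y0:y1,x0:x1],None,fx=k,fy=k,interpolation=cv2.INTER_CUBIC)
cv2.imwrite("pics/c1.png",np.hstack([crop(s,130,130,230,235,4),crop(t,260,88,360,193,4)]))
```

```text
[ 0.56574659 -0.1777488   0.24008597] [ 1.79968944e+02  1.14704206e-03 -1.42130775e+02] [ 1.41212587e+00  1.29204561e+01 -1.00543842e+01 -2.78674799e-02
 -6.70426939e+01 -5.35320274e+01]
slide tot [-0.262 -0.131  0.401] turn tot [ 0.0004  0.     -0.0015] deg [ 0.   0.  -0.1]
```

View pics/c1.png

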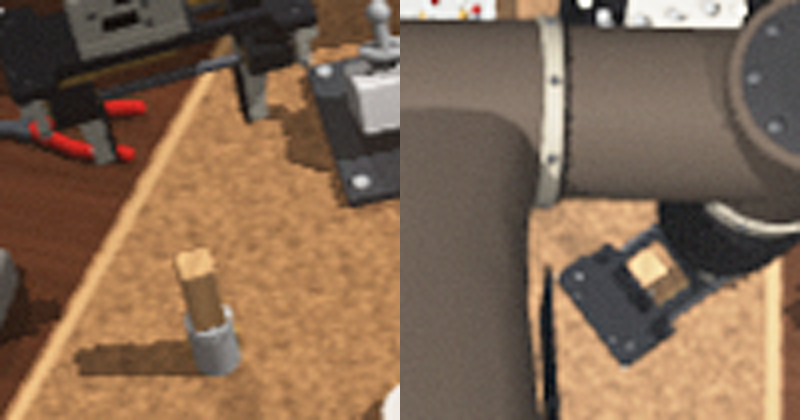

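apply_moves(slide=[[-0.13,-0.065,0],[-0.13,-0.065,0],[0,0,0.2],[0,0,0.2],[0,0,0],[0,0,0]], turn=[[0,0,0],[0,0,0],[0,0,0],[0,0,0],[0,0,0],[0,0,0]], jaw=[0,0,0,0,0,0])

```text
time_s: 2.4
tcp_pos: [0.5935, -0.1759, 0.2005]
eef_rot: [180.0, -0.1, -142.3]
contact_force: [0.3, 0.8, 1.1]
gripper_width: 0.0879
```

Run:
```python
from go import *
for n in("scene","top"):
    c=r.capture(n); pickle.dump(c,open(n+"2.pkl","wb"))
s=load("scene2");t=load("top2")
def crop(c,x0,y0,x1,y1,k): return cv2.resize(c["pixels"][y0:y1,x0:x1],None,fx=k,fy=k,interpolation=cv2.INTER_CUBIC)
cv2.imwrite("pics/c2.png",np.hstack([crop(s,130,130,230,235,4),crop(t,260,88,360,193,4)]))
```

```text
(no output)
```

View pics/c2.png

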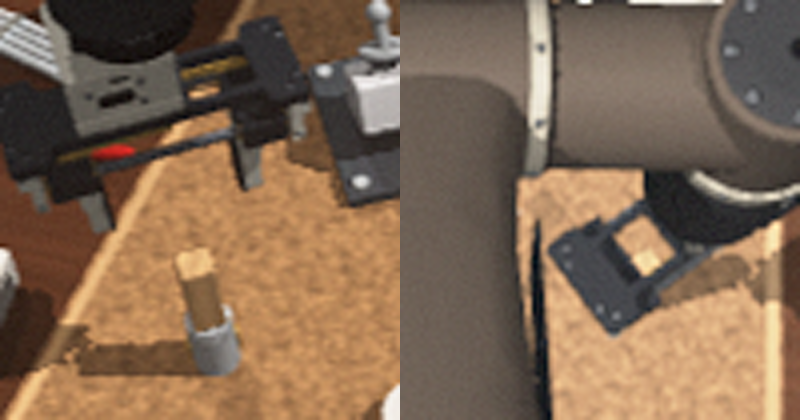

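Run:
```python
from go import *
p,R,st=pose()
tip=[p+R.apply([0,sy*.044,.014]) for sy in(-1,1)]
for n,x0,y0,off in(("scene2",130,130,0),("top2",260,88,400)):
    c=load(n); q=proj(c,[p]+tip+[[.5945,-.172,.122]]); print(n,q.round(1).tolist(),((q-[x0,y0])*4+[off,0]).round(0).tolist())
delta(np.array([.5945,-.172,.085]),downR(128)); print(p,st["joints"])
```

```text
scene2 [[172.6, 176.8], [157.8, 184.7], [188.8, 175.6], [178.3, 195.3]] [[170.0, 187.0], [111.0, 219.0], [235.0, 182.0], [193.0, 261.0]]
top2 [[326.2, 148.4], [336.9, 141.3], [313.9, 157.8], [320.9, 154.2]] [[665.0, 242.0], [708.0, 213.0], [615.0, 279.0], [644.0, 265.0]]
slide tot [-0.026  0.027  1.167] turn tot [-0.0008  0.0006 -0.0038] deg [-0.1  0.1 -0.3]
[ 0.59394816 -0.17570293  0.2017058 ] [ 1.57631877e+00  1.68556570e+01 -9.92680744e+00  3.08894157e-02
 -6.31332042e+01 -5.39164234e+01]
```

The top crop shows the handle top inside the gripper frame, and the projected fingertips match the picture. I'll descend now.

apply_moves(slide=[[-0.02,0.03,0.16],[0,0,0.2],[0,0,0.2],[0,0,0.2],[0,0,0.2],[0,0,0.2],[0,0,0],[0,0,0]], turn=[[0,0,0],[0,0,0],[0,0,0],[0,0,0],[0,0,0],[0,0,0],[0,0,0],[0,0,0]], jaw=[0,0,0,0,0,0,0,0])

```text
time_s: 3.3
tcp_pos: [0.5935, -0.1718, 0.0856]
eef_rot: [-180.0, 0.0, -142.3]
contact_force: [0.3, 0.5, 0.7]
gripper_width: 0.0876
```

Run:
```python
from go import *
for n in("scene","top"):
    c=r.capture(n); pickle.dump(c,open(n+"3.pkl","wb"))
s=load("scene3");t=load("top3")
def crop(c,x0,y0,x1,y1,k): return cv2.resize(c["pixels"][y0:y1,x0:x1],None,fx=k,fy=k,interpolation=cv2.INTER_CUBIC)
cv2.imwrite("pics/c3.png",np.hstack([crop(s,130,150,230,255,4),crop(t,260,88,360,193,4)]))
```

```text
(no output)
```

View pics/c3.png

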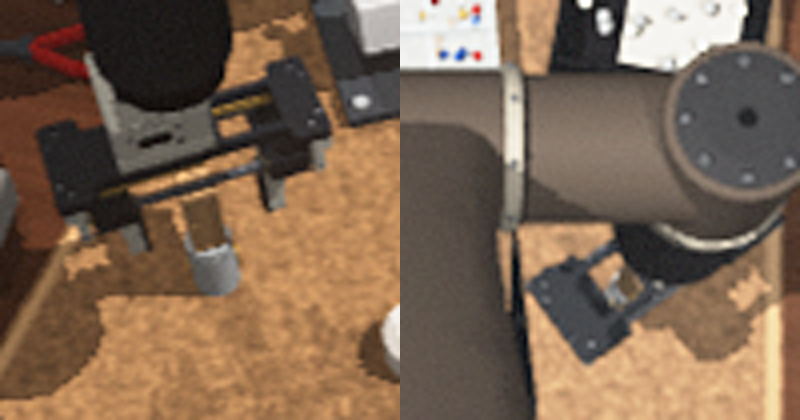

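The handle sits between the fingers, in scene around (181,205). I'll close now.

apply_moves(slide=[[0,0,0],[0,0,0],[0,0,0],[0,0,0],[0,0,0],[0,0,0],[0,0,0],[0,0,0]], turn=[[0,0,0],[0,0,0],[0,0,0],[0,0,0],[0,0,0],[0,0,0],[0,0,0],[0,0,0]], jaw=[1,1,1,1,1,1,1,1], newtons=45)

```text
time_s: 4.2
tcp_pos: [0.5929, -0.1717, 0.0845]
eef_rot: [-180.0, -0.0, -142.3]
contact_force: [1.3, 0.2, 0.1]
gripper_width: 0.0292
```

apply_moves(slide=[[0,0,0],[0,0,0],[0,0,0],[0,0,0]], turn=[[0,0,0],[0,0,0],[0,0,0],[0,0,0]], jaw=[1,1,1,1])

```text
time_s: 4.6
tcp_pos: [0.5929, -0.1717, 0.0845]
eef_rot: [-180.0, 0.0, -142.3]
contact_force: [0.2, 0.5, -1.4]
gripper_width: 0.0255
```

apply_moves(slide=[[0,0,-0.1],[0,0,-0.3],[0,0,-0.4],[0,0,-0.4],[0,0,-0.4],[0,0,-0.4],[0,0,-0.2],[0,0,0]], turn=[[0,0,0],[0,0,0],[0,0,0],[0,0,0],[0,0,0],[0,0,0],[0,0,0],[0,0,0]], jaw=[1,1,1,1,1,1,1,1])

```text
time_s: 5.4
tcp_pos: [0.5939, -0.1719, 0.3093]
eef_rot: [-179.7, 0.3, -142.3]
contact_force: [0.0, 0.1, -2.1]
gripper_width: 0.0255
```

```bash
cat >> go.py <<'E'
yaw=np.radians(26.8); sn,cs=np.sin(np.radians(25)),np.cos(np.radians(25))
a=np.array([-sn*np.cos(yaw),-sn*np.sin(yaw),cs])
def tiltR(R0=downR(127.8)):
    z0=np.array([0,0,-1.]); ax=np.cross(z0,-a); ax/=np.linalg.norm(ax)
    return Ro.from_rotvec(ax*np.radians(25))*R0
E
python3 - <<'E'
from go import *
b=np.array([.582,.1697,.0915]); print(pose()[2]["gripper_width"])
p,R,s=pose(); print(p,s["joints"])
delta(b+a*(.0845+.04)+[0,0,.06],tiltR())
print(b+a*.1245)
E
```

```text
0.025456705504522774
[ 0.59386775 -0.1719404   0.3092566 ] [ 1.95726902e+00  1.29989177e+01 -9.64086362e-01  5.25046633e-02
 -7.56615528e+01 -5.42682827e+01]
slide tot [-1.477  2.877  0.443] turn tot [ 0.0523 -0.2824 -0.0006] deg [  4.5 -24.3  -0.1]
[0.53503573 0.14597664 0.20433532]
```

apply_moves(slide=[[-0.1,0.2,0],[-0.2,0.4,0],[-0.2,0.4,0],[-0.2,0.4,0],[-0.2,0.4,0],[-0.2,0.4,0],[-0.2,0.4,0],[-0.15,0.25,0]], turn=[[0,0,0],[0,0,0],[0,0,0],[0,0,0],[0,0,0],[0,0,0],[0,0,0],[0,0,0]], jaw=[1,1,1,1,1,1,1,1])

```text
time_s: 6.2
tcp_pos: [0.5317, 0.1447, 0.3038]
eef_rot: [179.9, -0.1, -142.2]
contact_force: [-0.2, 0.2, -2.0]
gripper_width: 0.026
```

apply_moves(slide=[[0,0,0],[0,0,0],[0,0,0],[0,0,0],[0,0,0],[0,0,0],[0,0,0]], turn=[[0,0,0],[0.01,-0.056,0],[0.01,-0.056,0],[0.01,-0.056,0],[0.01,-0.056,0],[0.012,-0.058,0],[0,0,0]], jaw=[1,1,1,1,1,1,1])

```text
time_s: 6.9
tcp_pos: [0.5302, 0.1401, 0.3024]
eef_rot: [-175.3, 24.1, -141.4]
contact_force: [0.2, -0.8, -0.9]
gripper_width: 0.0256
```

Run:
```python
from go import *
b=np.array([.582,.1697,.0915]); print(pose()[2]["gripper_width"])
p,R,s=pose(); print(p,s["joints"])
delta(b+a*(.0845+.04),tiltR())
```

```text
0.02558576420831998
[0.53020423 0.14010128 0.30235703] [ 38.4358566   -7.76233582 -30.92930621   6.81835888 -42.88029722
 -94.82959106]
slide tot [0.333 0.092 0.921] turn tot [ 0.003  -0.0045 -0.0025] deg [ 0.3 -0.4 -0.2]
```

apply_moves(slide=[[0.11,0.03,0],[0.11,0.03,0],[0.11,0.03,0.1],[0,0,0.2],[0,0,0.2],[0,0,0.2],[0,0,0.2],[0,0,0]], turn=[[0,0,0],[0.003,-0.0045,-0.0025],[0,0,0],[0,0,0],[0,0,0],[0,0,0],[0,0,0],[0,0,0]], jaw=[1,1,1,1,1,1,1,1])

```text
time_s: 7.7
tcp_pos: [0.538, 0.1473, 0.2055]
eef_rot: [-174.9, 24.2, -141.1]
contact_force: [-0.8, -0.8, -1.5]
gripper_width: 0.0258
```

Run:
```python
from go import *
b=np.array([.582,.1697,.0915]); 
delta(b+a*(.0845+.04),tiltR())
for n in("scene","top"):
    c=r.capture(n); pickle.dump(c,open(n+"4.pkl","wb"));cv2.imwrite(f"pics/{n}4.png",c["pixels"])
s=load("scene4");t=load("top4")
def crop(c,x0,y0,x1,y1,k): return cv2.resize(c["pixels"][y0:y1,x0:x1],None,fx=k,fy=k,interpolation=cv2.INTER_CUBIC)
cv2.imwrite("pics/c4.png",np.hstack([crop(s,250,165,330,275,5),crop(t,170,98,250,208,5)]))
```

```text
slide tot [ 0.033  0.008 -0.003] turn tot [-0.0002 -0.0037  0.0002] deg [-0.  -0.3  0. ]
```

View pics/c4.png

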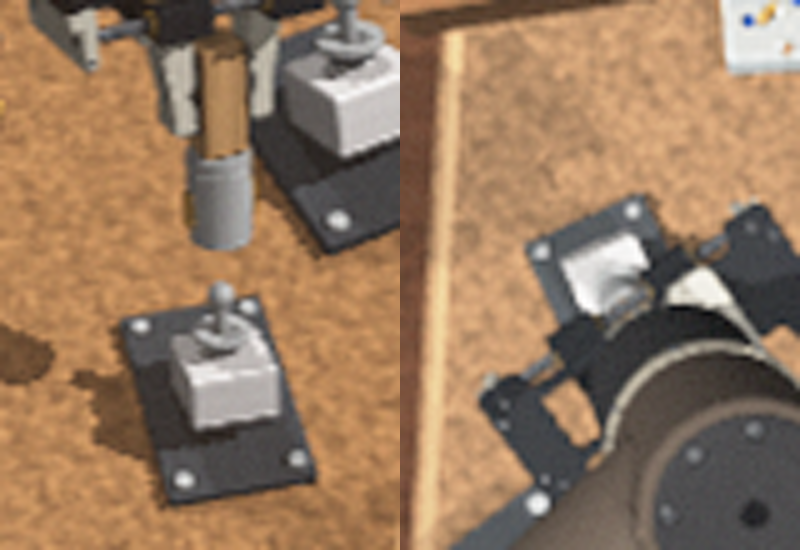

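```bash
cat > rel.py <<'E'
from go import *
from scipy.optimize import least_squares
def measure(names,b0=np.array([.582,.1697,.0915])):
    p,R,st=pose()
    z=-R.as_matrix()[:,2]   # setter axis up
    T=[];B=[]
    for n in names:
        c=load(n) if isinstance(n,str) else n; W=cloud(c); 
        m0=p-z*.0845; d=W-m0; h=d@z; rad=np.linalg.norm(d-h[...,None]*z,axis=-1)
        mt=(h>.006)&(h<.05)&(rad<.027); mt=cv2.erode(mt.astype(np.uint8),np.ones((3,3)))>0; T.append(W[mt])
        mb=(np.linalg.norm(W-b0,axis=-1)<.014)&((W-b0)@a>-.006); B.append(W[mb])
    T=np.vstack(T);B=np.vstack(B)
    ex=R.as_matrix()[:,0];ey=R.as_matrix()[:,1]
    d=T-p; P=np.c_[d@ex,d@ey]
    f=least_squares(lambda o:np.hypot(P[:,0]-o[0],P[:,1]-o[1])-.018,[0,0],loss="soft_l1",f_scale=.001)
    g=least_squares(lambda o:np.linalg.norm(B-o,axis=1)-.008,b0,loss="soft_l1",f_scale=.001)
    bb=R.inv().apply(g.x-p)
    print("tube n",len(T),"axis in tool xy mm",(f.x*1e3).round(2),"std",np.std(f.fun).round(4))
    print("ball n",len(B),g.x.round(4),"std",np.std(g.fun).round(4),"in tool mm",(bb*1e3).round(2))
    return f.x,g.x,bb
E
python3 - <<'E'
from rel import *
cs=[r.capture("scene") for _ in range(3)]
measure(cs); measure(cs[:1])
s=load("scene4");print(proj(s,[[.582,.1697,.0915]]))
# image-based
p,R,st=pose()
for h in(.0,.055): print(proj(s,[p+R.apply([0,0,.0845-h])]))
# ball from undisturbed initial
for n in("scene0","scene2"):
    W=cloud(load(n)); b0=np.array([.582,.1697,.0915]);B=W[(np.linalg.norm(W-b0,axis=-1)<.014)&((W-b0)@a>-.006)]
    g=least_squares(lambda o:np.linalg.norm(B-o,axis=1)-.008,b0,loss="soft_l1",f_scale=.001);print(n,len(B),g.x.round(4))
E
```

```text
tube n 357 axis in tool xy mm [ 0.73 -0.72] std 0.0014
ball n 76 [0.5815 0.1682 0.0914] std 0.0012 in tool mm [7.8600e+00 5.0000e-02 1.2733e+02]
tube n 119 axis in tool xy mm [ 1.14 -0.77] std 0.0015
ball n 25 [0.5817 0.1683 0.0912] std 0.0011 in tool mm [7.760e+00 4.000e-02 1.276e+02]
[[293.73313785 223.51709397]]
[[293.87228606 211.34534187]]
[[293.07482632 193.68140991]]
scene0 26 [0.5828 0.1682 0.0911]
scene2 25 [0.582  0.1682 0.0913]
```

Run:
```python
from rel import *
for i in range(3):
    p,R,st=pose();print(p.round(5),st["eef_rot"].round(3),st["joints"].round(2),R.inv().apply(np.array([.582,.1682,.0913])-p).round(4))
    cs=[r.capture("scene")]
print(np.degrees(np.arccos(-R.as_matrix()[:,2]@a)), tiltR().as_euler("xyz",degrees=True),-R.as_matrix()[:,2],a)
```

```text
[0.53881 0.14822 0.20991] [-174.87    24.648 -141.043] [ 38.54  -2.18 -40.72  10.9  -27.2  -99.34] [ 0.0075 -0.0002  0.1276]
[0.53878 0.14824 0.20995] [-174.874   24.667 -141.043] [ 38.54  -2.19 -40.73  10.9  -27.18 -99.34] [ 0.0076 -0.0002  0.1276]
[0.53872 0.14823 0.20987] [-174.876   24.668 -141.042] [ 38.55  -2.19 -40.75  10.9  -27.16 -99.34] [ 0.0075 -0.0003  0.1276]
0.16290967206572796 [-174.9154575    24.51009568 -141.09487742] [-0.37940238 -0.19192496  0.90510698] [-0.37722307 -0.19054908  0.90630779]
```

apply_moves(slide=[[0.033,0.002,0],[0.033,0.002,0],[0,0,0.1],[0,0,0.1],[0,0,0],[0,0,0],[0,0,0],[0,0,0]], turn=[[0,0,0],[0,0,0],[0,0,0],[0,0,0],[0,0,0],[0,0,0],[0,0,0],[0,0,0]], jaw=[1,1,1,1,1,1,1,1])

```text
time_s: 8.9
tcp_pos: [0.5413, 0.1485, 0.1881]
eef_rot: [-174.9, 24.6, -141.0]
contact_force: [-0.7, 0.1, -0.9]
gripper_width: 0.026
```

Run:
```python
from rel import *
cs=[r.capture("scene") for _ in range(4)]
measure(cs)
p,R,st=pose();print(p.round(4),st["eef_rot"].round(2),st["contact_force"].round(1))
for b in([.582,.1682,.0913],[.5833,.1701,.0939],[.5806,.1694,.0904]): print((R.inv().apply(np.array(b)-p)*1e3).round(1))
print(np.degrees(1.5)*np.array(delta(p,tiltR())[1]))
c=cs[-1];cv2.imwrite("pics/c5.png",cv2.resize(c["pixels"][165:265,250:340],None,fx=6,fy=6,interpolation=cv2.INTER_CUBIC))
```

```text
tube n 489 axis in tool xy mm [-0.01 -0.66] std 0.0015
ball n 100 [0.582  0.1682 0.0914] std 0.0014 in tool mm [  0.15  -0.8  106.79]
[0.5412 0.1485 0.1881] [-174.88   24.6  -141.04] [ 0.4  0.1 -1.1]
[  0.2  -0.8 106.9]
[ -2.9  -0.2 105.4]
[  0.9   1.1 107.4]
slide tot [0. 0. 0.] turn tot [-0.0002  0.0011  0.0005] deg [-0.   0.1  0. ]
[-0.01317603  0.09564771  0.03873339]
```

View pics/c5.png

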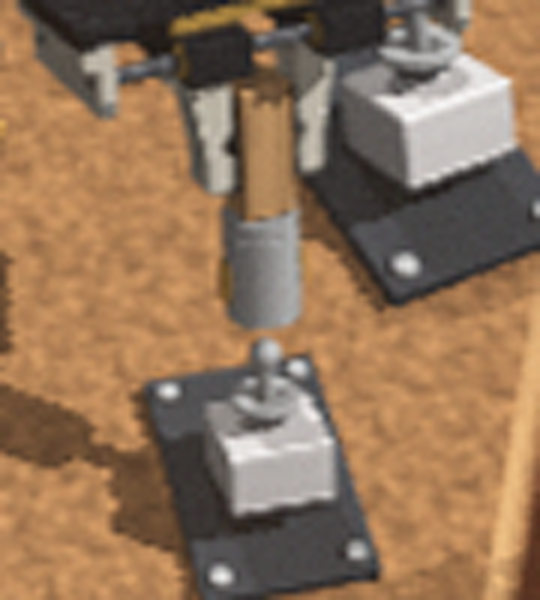

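apply_moves(slide=[[0,0,0.05],[0,0,0.05],[0,0,0.03],[0,0,0.03],[0,0,0.03],[0,0,0.03],[0,0,0],[0,0,0]], turn=[[0,0,0],[0,0,0],[0,0,0],[0,0,0],[0,0,0],[0,0,0],[0,0,0],[0,0,0]], jaw=[1,1,1,1,1,1,1,1])

```text
time_s: 9.9
tcp_pos: [0.5495, 0.1526, 0.1678]
eef_rot: [-174.9, 24.6, -141.0]
contact_force: [-1.3, 1.1, -2.0]
gripper_width: 0.0257
```

Run:
```python
from rel import *
cs=[r.capture("scene") for _ in range(2)]
measure(cs)
p,R,st=pose();print(p.round(4),(R.inv().apply(st["contact_force"])).round(1),(R.inv().apply(np.array([.582,.1682,.0914])-p)*1e3).round(1))
c=cs[-1];cv2.imwrite("pics/c6.png",cv2.resize(c["pixels"][165:265,250:340],None,fx=6,fy=6,interpolation=cv2.INTER_CUBIC))
```

```text
tube n 253 axis in tool xy mm [ 0.11 -0.23] std 0.0016
ball n 2 [0.5852 0.1737 0.0944] std 0.0 in tool mm [-6.57  1.47 84.26]
[0.5496 0.1527 0.1681] [-0.4 -0.   1.1] [ 0.1 -0.8 84.7]
```

View pics/c6.png

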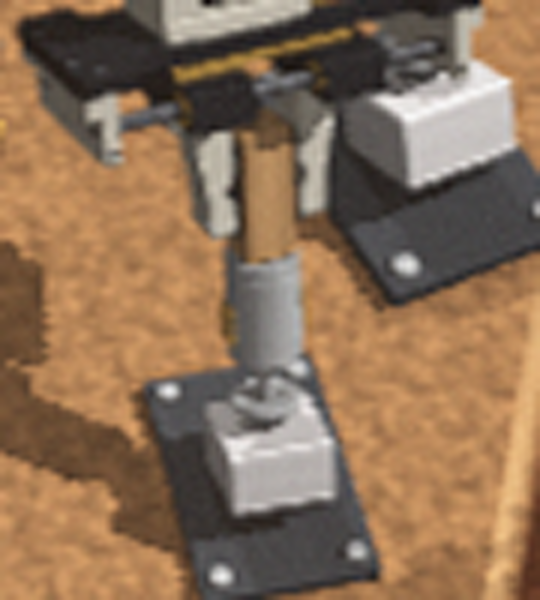

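Run:
```python
from rel import *
p,R,st=pose(); pf=p+R.apply([0,0,.030])
for sx in(-1,1):
    for sy in(-1,1): print((pf+R.apply([sx*.039,sy*.097,-.042])).round(3))
W=cloud(load("scene0"));m=(np.hypot(W[...,0]-.41,W[...,1]-.22)<.08)&(W[...,2]>.07)&(W[...,2]<.2)
q=W[m];print(len(q),q[q[:,2].argsort()[-8:]].round(3))
```

```text
[0.631 0.095 0.203]
[0.515 0.25  0.187]
[0.575 0.051 0.171]
[0.46  0.205 0.155]
385 [[0.358 0.194 0.129]
 [0.353 0.197 0.129]
 [0.362 0.195 0.129]
 [0.366 0.196 0.129]
 [0.357 0.2   0.129]
 [0.361 0.201 0.13 ]
 [0.364 0.198 0.131]
 [0.361 0.197 0.133]]
```

apply_moves(slide=[[0,0,0.03],[0,0,0.03],[0,0,0.02],[0,0,0]], turn=[[0,0,0],[0,0,0],[0,0,0],[0,0,0]], jaw=[1,1,1,1])

```text
time_s: 10.4
tcp_pos: [0.5525, 0.1541, 0.1602]
eef_rot: [-174.9, 24.5, -141.0]
contact_force: [-0.8, -0.3, -0.9]
gripper_width: 0.0261
```

apply_moves(slide=[[0,0,0.02],[0,0,0.02],[0,0,0.01],[0,0,0]], turn=[[0,0,0],[0,0,0],[0,0,0],[0,0,0]], jaw=[1,1,1,1])

```text
time_s: 10.8
tcp_pos: [0.5546, 0.1552, 0.1564]
eef_rot: [-174.9, 24.6, -141.0]
contact_force: [0.8, -0.6, -0.8]
gripper_width: 0.026
```

apply_moves(slide=[[0,0,0.02],[0,0,0.02],[0,0,0],[0,0,0]], turn=[[0,0,0],[0,0,0],[0,0,0],[0,0,0]], jaw=[1,1,1,1])

```text
time_s: 11.2
tcp_pos: [0.5562, 0.1563, 0.1525]
eef_rot: [-174.9, 24.6, -141.0]
contact_force: [3.7, 1.0, -5.1]
gripper_width: 0.0259
```

Run:
```python
from rel import *
p,R,st=pose();print(p.round(4),(R.inv().apply(st["contact_force"])).round(1),(R.inv().apply(np.array([.582,.1682,.0914])-p)*1e3).round(1))
```

```text
[0.5562 0.1563 0.1525] [-1.  -1.   6.3] [ 0.4 -0.9 67.3]
```

apply_moves(slide=[[0,0,0.02],[0,0,0.02],[0,0,0.02],[0,0,0],[0,0,0]], turn=[[0,0,0],[0,0,0],[0,0,0],[0,0,0],[0,0,0]], jaw=[1,1,1,1,1])

```text
time_s: 11.7
tcp_pos: [0.5581, 0.1569, 0.1468]
eef_rot: [-174.9, 24.5, -141.1]
contact_force: [0.8, 0.2, -0.6]
gripper_width: 0.026
```

Run:
```python
from rel import *
p,R,st=pose();print(p.round(4),(R.inv().apply(st["contact_force"])).round(1),(R.inv().apply(np.array([.582,.1682,.0914])-p)*1e3).round(1))
```

```text
[0.5581 0.1569 0.1468] [-0.5 -0.3  0.9] [-0.4 -0.8 61.4]
```

apply_moves(slide=[[0,0,0.02],[0,0,0.02],[0,0,0],[0,0,0]], turn=[[0,0,0],[0,0,0],[0,0,0],[0,0,0]], jaw=[1,1,1,1])

```text
time_s: 12.1
tcp_pos: [0.5596, 0.1576, 0.1434]
eef_rot: [-174.9, 24.6, -141.1]
contact_force: [-5.2, -1.9, 4.5]
gripper_width: 0.0258
```

Run:
```python
from rel import *
p,R,st=pose();print(p.round(4),(R.inv().apply(st["contact_force"])).round(1),(R.inv().apply(np.array([.582,.1682,.0914])-p)*1e3).round(1))
```

```text
[0.5596 0.1576 0.1434] [ 2.9  1.2 -6.4] [-0.3 -0.7 57.6]
```

apply_moves(slide=[[0,0,0.02],[0,0,0.02],[0,0,0],[0,0,0]], turn=[[0,0,0],[0,0,0],[0,0,0],[0,0,0]], jaw=[1,1,1,1])

```text
time_s: 12.5
tcp_pos: [0.5611, 0.1583, 0.1399]
eef_rot: [-174.9, 24.6, -141.1]
contact_force: [-6.7, -2.3, 6.0]
gripper_width: 0.026
```

Run:
```python
from rel import *
p,R,st=pose();print(p.round(4),(R.inv().apply(st["contact_force"])).round(1),(R.inv().apply(np.array([.582,.1682,.0914])-p)*1e3).round(1))
```

```text
[0.5611 0.1583 0.1399] [ 3.6  1.7 -8.4] [-0.3 -0.7 53.7]
```

apply_moves(slide=[[0,0,0.015],[0,0,0.005],[0,0,0],[0,0,0],[0,0,0]], turn=[[0,0,0],[0,0,0],[0,0,0],[0,0,0],[0,0,0]], jaw=[1,1,1,1,1])

```text
time_s: 13.0
tcp_pos: [0.5618, 0.1587, 0.1383]
eef_rot: [-174.9, 24.6, -141.1]
contact_force: [-7.8, -2.7, 8.1]
gripper_width: 0.0259
```

Run:
```python
from rel import *
F=[]
for i in range(4):
    c=r.capture("scene"); p,R,st=pose(); F.append(R.inv().apply(st["contact_force"]))
print(np.round(F,1).tolist(),p.round(4),st["gripper_width"],(R.inv().apply(np.array([.582,.1682,.0914])-p)*1e3).round(1))
# tube top edge/height of setter along axis vs tcp
q=proj(c,[p+R.apply([0,0,.0845]),p+R.apply([0,0,.0295])]);print(q,((q-[250,165])*6).round())
cv2.imwrite("pics/c7.png",cv2.resize(c["pixels"][165:265,250:340],None,fx=6,fy=6,interpolation=cv2.INTER_CUBIC))
cv2.imwrite("pics/s7.png",c["pixels"]);t=r.capture("top");cv2.imwrite("pics/t7.png",t["pixels"])
```

```text
[[3.4, 2.5, -10.5], [4.2, 2.1, -10.7], [2.8, 1.8, -9.8], [3.1, 2.0, -10.6]] [0.5618 0.1587 0.1383] 0.02587959599488483 [-0.3 -0.7 51.9]
[[293.84642591 233.00778383]
 [293.08923785 216.50081559]] [[263. 408.]
 [259. 309.]]
```

View pics/c7.png

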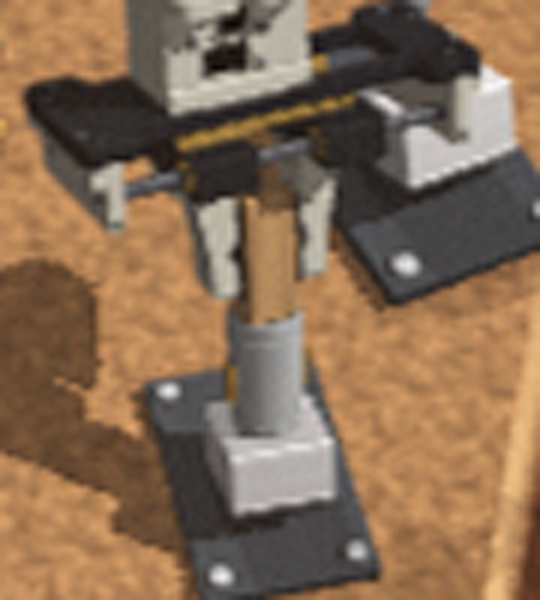

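View pics/s7.png

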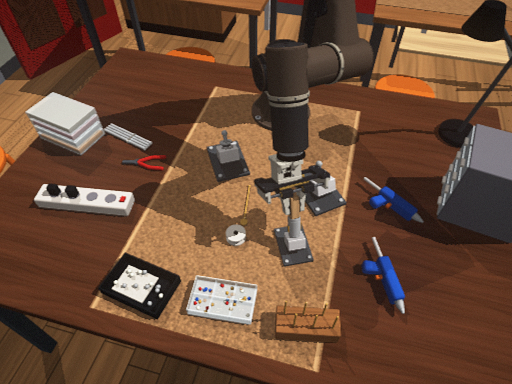

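Run:
```python
from rel import *
c=r.capture("scene")
R=pose()[1]
for p in([.5496,.1527,.1680],[.5618,.1587,.1383]): print(((proj(c,[np.array(p)+R.apply([0,0,.0295])])-[250,165])*6).round(1))
a6=cv2.imread("pics/c6.png");a7=cv2.imread("pics/c7.png")
# match tube+handle junction patch
T=a6[235:300,225:310]; m=cv2.matchTemplate(a7,T,cv2.TM_CCOEFF_NORMED); print(cv2.minMaxLoc(m))
T=a6[190:235,185:335]; m=cv2.matchTemplate(a7,T,cv2.TM_CCOEFF_NORMED); print("fingers",cv2.minMaxLoc(m))
```

```text
[[256.1 248.3]]
[[258.5 309. ]]
(-0.7543562054634094, 0.9566555619239807, (305, 220), (228, 295))
fingers (-0.5056082010269165, 0.7714023590087891, (165, 240), (187, 250))
```

The setter moved 60 crop px between the last two pictures, against 60.7 expected, so it has not slipped in the grip. The ring force has been rising without reaching the stop, so the ring is at about 7–9 mm of its 10 mm travel. I'll hand in while holding.

Run:
```python
from go import *
p,R,st=pose();print(st["time_s"],p.round(4),R.inv().apply(st["contact_force"]).round(1),st["gripper_width"])
print(r.close_job())
```

```text
13.3 [0.5618 0.1587 0.1383] [  3.    1.5 -10.7] 0.025775981698126085
the job is handed in; nothing more can be done
None
```

I picked up the setter, lined it up with the post of the smallest jig (bolts 108 x 68 mm apart) and pressed until it snapped over the ball. I then pushed the clamp ring down and handed in at 13.3 s while still gripping and pushing.

**Snap:** the force reversed to about 6 N of pull when the jaws passed the ball's widest point, then dropped to about 1 N before the ring was reached.

**Ring travel:** this is estimated, not read directly:
- Tool position puts it at about 8.6 mm of 10 mm, give or take 2 mm.
- The push of about 12 N (10.7 N measured plus the setter's weight) fits roughly 8 mm.
- Working back from where the ring was first touched gives 6.7 mm at the least.
- The force never jumped as it would at the stop.

**Grip:** the fingers stand at 25.8 mm on the 26 mm handle. The setter's movement in the pictures matched the arm's, so it had not slipped.

**Bystanders:** the last scene picture shows them where they were, judged by eye.

**Disagreements:**
- Three estimates of the ball's position differed by up to about 3.5 mm. I used the camera depth, measured relative to the setter, and that fit cleanly.
- A sideways force of about 3.5 N remained at the end, most likely from a small leftover misalignment.

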